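# Draw the hot loaf tin onto the mat with the oven hook

## Task

The loaf tin at the far side of the table is hot, so never touch it with the gripper or arm: take the wooden-handled oven hook off its stand, catch the tin's lid handle with it, pull the sliding lid fully shut and drag the tin until it stands in the middle of the round red mat, all of it on the mat. Then lay the hook back in the two forks of its stand, hook hanging down, and let go. Do not tip the tin, and leave the jar, bowl and mug where they are.

Things in the scene. Friction and masses are not known exactly. Their poses are not given: they have to be found in the camera images.
- tin: Dark steel loaf tin with a brown loaf in it, 160 long (its x) x 100 wide (its y) x 52 high, steel rails along both long top edges up to 60 mm above its foot; 0.65 to 0.9 kg with lid. Origin: centre of its underside, on the table. Its near end (-x) faces the robot roughly; +x points away from it.
- tin_lid (a joint): Aluminium lid, 156 x 86 x 4 mm, top 56 mm above the table, sliding along the tin's x. Value in m: 0 = fully shut (stops there), positive = open towards the tin's +x (far) end, max 0.070. It tightens from 1.5 N wide open to 2.2 N near shut and stays where left. The tin slides on the table at 3.3 to 6 N, so a slow pull on the lid's handle shuts the lid, then drags the tin.
- bail (a point): Middle of the crossbar of the lid's red handle, an upright hoop of 8 mm bar near the lid's near end. The crossbar runs along the tin's y, legs 72 mm apart (centres); its centre is 80 mm above the table, 24 mm above the lid's top (20 mm gap under it). It lies at tin x = -0.068 m + the lid's joint value, y = 0. Behind it (+x) the lid is flat and free.
- hook: Oven hook, 178 mm long, 0.14 kg. Origin: middle of its wooden handle, 110 long (its x) x 22 x 22 mm. An 8 mm steel rod runs on along +x on the centre line to x = 120 mm, where a flat steel hook, 6 mm thick (x 117 to 123) and 20 mm wide (y), hangs down (-z) to 45 mm below the centre line. It starts in its stand, hook down, x along the stand's x, handle centre 85 mm above the table.
- hook_tip (a point): Middle of the lower end of the hook: at x = 120, y = 0, z = -45 mm of the hook's frame.
- stand: Fixed wooden stand, on either side of the table: base 110 (its x) x 80 x 10 mm; two forks, 12 mm thick, at x = -38 and +38 mm. The handle lies in both on seats 74 mm above the table, about 29 mm wide between flaring cheeks that rise to 95 mm. Origin: centre of its underside. In place, the hook's origin is 85 mm above it, x axes agreeing.
- mat: Thin round red mat, 260 mm across, fixed and flush with the table (nothing to climb). Origin: its centre.
- jar: Bystander: amber jar with red cap, 72 mm across, 110 high; origin at the centre of its underside.
- bowl: Bystander: white bowl, 110 mm across, 45 high; origin at the centre of its underside.
- mug: Bystander: blue mug, 76 mm across without its handle, 90 high; origin at the centre of its underside.
There are look-alikes about, which are no part of the job. There is more than one size of the hook; the job needs the middle-sized.

How it is judged:
By the outcome, as a careful person would: the job done as asked, in the order asked, and still so for the second after the job is handed in, with the robot touching nothing.
It also fails if it takes over 54 s, if anything falls off the work surface, if the arm or the gripper's body presses on something with over 40 N, if the wrist force passes 120 N, or if a joint passes its speed limit or range.

## Robot

A 6-joint arm with a two-finger parallel gripper is mounted at the origin on the work surface. World frame = base frame: x ahead of the robot, y to its left, z up, the work surface at z = 0. Lengths are in mm, angles in rad, forces in N, time in s.
With the tool pointing down it reaches from about 400 to 925 mm from the base axis. Payload 12.5 kg.
Tool frame: the origin (TCP) lies where the fingers leave the gripper's body, on its centre line; the fingertips stand 78 mm ahead of it and the grasp point (between the pads) lies 59 mm ahead of it; z points along the fingers, y is the direction in which the jaws open and shut (so a half turn about z gives the same grasp; the last joint's range is limited). The gripper opens to 95 mm and grips with 3 to 60 N. Pads are 20 mm wide; open, the fingers measure 119 mm over their backs; the gripper's body (75 mm by 180 mm) begins 59 mm behind the grasp point.
Start: joints at [1.134, 0.491, 1.559, -0, 1.092, -0.106], TCP at [202.981, 591.132, 292.261] pointing down, gripper open.
Joint ranges: [-3.1, 3.1], [-0.84, 2.19], [0.05, 2.79], [-1.13, 4.28], [0.06, 2.93], [-2.69, 2.69]. Speed limits (rad/s): [2.22, 2.22, 2.79, 3.14, 3.14, 3.14].

## Interface

Orientations are given as [roll, pitch, yaw] about the fixed x, y, z axes, in that order (R = Rz(yaw) Ry(pitch) Rx(roll)).
In Python, from cell import env, viewer, ticket, search_frame gives the robot as it stands.
- The arm moves only by the shell command python3 -m inch 'ROWS'. ROWS is a JSON object of lists of equal length, an entry for each row: "hand": the opening, from 0 (shut) to 1 (fully open); "delta_pos": the shift along the tool's x, y, z in cm, a list of three; "turn": the turn about the tool's z in rad. A call has 1 to 20 rows; each row shifts and turns the commanded pose from where the row before left it, along the tool's axes as they then stand; what a row does not reach is not made up. A row lasts 1/10 s, in which the tool goes at most 50 mm and 8.59 degrees, less where a joint would pass 70% of its speed; a pose out of reach is approached as far as the arm can. A call is refused whole if a number of a shift passes 5 or a number of a turn 0.15, either way. A call with a gripper value outside its range is refused whole. The fingers move at their own pace and stop on an object; the grip force is fixed at half the most. Time passes only in rows, so rows that do not move let the fingers close. It gives the time, the measured TCP pose, the force and the opening at its end, in the units of the state.
- env.state(): the state, without advancing time (a new reading comes with each control period).
- viewer.read_camera(name): name is "scene" or "top" or "wrist"; returns (picture, depth): 400x640x3 uint8, blue, green, red; 400x640 float32, mm along the optical axis (not along the pixel's ray), 0 where there is no reading.
- viewer.get_calibration(name): a dict with "fx", "fy", "cx", "cy" (pixels), "T" (4x4, takes a point from camera to world coordinates). Camera axes: x right, y down, z forward; pixel columns grow to the right and rows downward; lengths in mm; the calibration is good to about 2 mm. A picture is of the moment at which its call begins: read the wrist's pose just before it. get_calibration takes no time and is no camera call; for the wrist camera it gives the pose at the moment of the call.
- ticket.job_done(): hands the job in, once; it reports no verdict.
Trained networks look in the newest picture that a camera, given by its name, has taken for a name from the list of things; names that differ only in an ending like _2 or _b are one class to them, and where a whole thing is asked for, a point or a joint stands for the part that bears it (a point fixed in the world has none). Each returns a list of dicts, best first, with "p" (0 to 1); they miss things now and then, are a little off and sometimes report something else, mostly with a low value. They report only what shows in the picture. A call takes as long as a camera call. They do not tell look-alikes from the thing itself.
- search_frame(camera, label): "centre" ([column, row] in pixels, amid what is visible of it).
The state is a dict: "t": time; "joints": joint angles; "qvel": joint speeds; "tau": joint torques, N m; "eef_pos": TCP position; "tcp_rot": TCP orientation; "ft_force": force on the tool from outside, world axes, zero at the start; "moment": the same for the moment, N m; "opening": opening from 0.0 (shut) to 1.0 (fully open).
Only numpy, scipy, OpenCV 4.12 (cv2) and the standard library are available. Lean on these libraries where they do the work, as an engineer would, in place of code of your own. Each camera call takes 0.05 s, during which the arm holds its last target.

## Working session

There is one attempt and no reset: what is moved stays moved. The work goes in short steps, Python scripts to look and compute and a shell command to move; the robot and the scene stay as the last step left them, time stands still between calls to the robot, and variables do not carry over. Pictures are saved under pics/ and viewed, and the job is handed in when it is done.

```bash
ls; mkdir -p pics
python3 - <<'E'
from cell import env, viewer, ticket, search_frame
import cv2
print(env.state())
for n in ("scene","top"):
    p,d=viewer.read_camera(n); cv2.imwrite(f"pics/{n}0.png",p)
    import numpy as np; np.save(f"pics/{n}0d.npy",d)
    print(viewer.get_calibration(n))
    for l in ("tin","hook","stand","mat","jar","bowl","mug"):
        print(n,l,[(r["centre"],round(r["p"],2)) for r in search_frame(n,l)])
E
```

```text
pics
{'t': 0.0, 'joints': array([ 1.13442275e+00,  4.91550429e-01,  1.55944885e+00, -1.98552972e-05,
        1.09172078e+00, -1.05632829e-01]), 'qvel': array([-0.00109465,  0.00037141, -0.00079429, -0.00066162, -0.00148626,
        0.0003722 ]), 'tau': array([ 1.73982335e-03, -6.12648940e+01, -2.58189690e+01,  6.92908466e-02,
        4.81537613e-02, -1.07557696e-04]), 'eef_pos': array([202.89676686, 590.97743086, 291.66758587]), 'tcp_rot': array([-3.14046967e+00, -1.01358284e-04,  2.81086101e+00]), 'ft_force': array([-0.90217886,  0.97802042, -0.92080036]), 'moment': array([-0.0014407 ,  0.02994936, -0.01449302]), 'opening': 0.9993829985460818}
{'fx': 482.242612418332, 'fy': 482.242612418332, 'cx': 322.75065014657105, 'cy': 201.37626549889274, 'T': array([[-1.27100724e-01,  7.40455261e-01, -6.59978343e-01,
         1.39962560e+03],
       [ 9.91820646e-01,  8.70175064e-02, -9.33796581e-02,
         6.98534276e+01],
       [-1.17137894e-02, -6.66448768e-01, -7.45458803e-01,
         1.07983386e+03],
       [ 0.00000000e+00,  0.00000000e+00,  0.00000000e+00,
         1.00000000e+00]])}
[... 423 characters left out ...]
'cy': 198.6527966071878, 'T': array([[-4.58566797e-02, -9.77563312e-01,  2.05589726e-01,
         2.43279643e+02],
       [-9.98943299e-01,  4.55081741e-02, -6.42591163e-03,
        -3.11304556e+01],
       [-3.07427759e-03, -2.05667150e-01, -9.78617173e-01,
         1.49518652e+03],
       [ 0.00000000e+00,  0.00000000e+00,  0.00000000e+00,
         1.00000000e+00]])}
top tin [([306.9, 111.5], 0.83)]
top hook [([381.6, 272.7], 0.71), ([410.7, 212.7], 0.67), ([463.7, 296.3], 0.59)]
top stand [([405.0, 227.1], 0.9)]
top mat [([312.0, 175.8], 0.9)]
top jar [([416.1, 213.8], 0.75), ([195.4, 233.7], 0.67)]
top bowl [([203.0, 150.1], 0.85), ([394.9, 135.4], 0.48)]
top mug [([395.9, 134.0], 0.87)]
```

View pics/scene0.png

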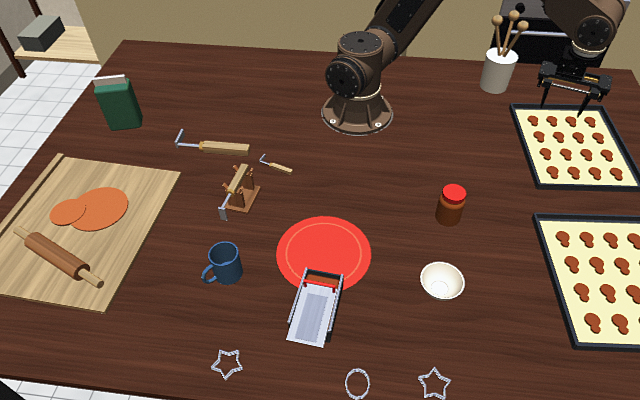

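View pics/top0.png

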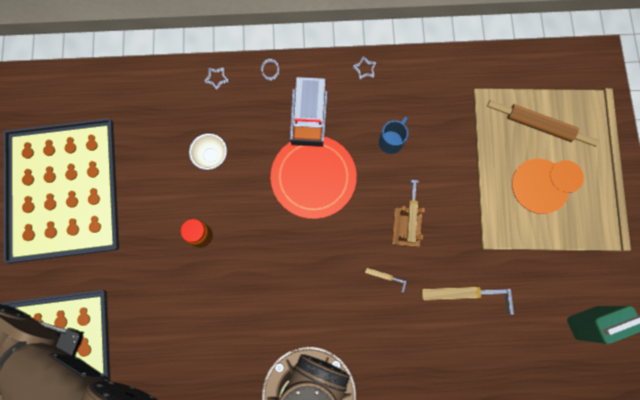

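The scene shows three hook-like things. In the top picture they are a small one flat on the table at (385,278), a large one flat at (468,293), and a middle-sized one lying in the stand at (412,215), which I choose. The mat is at (313,177), with the tin behind it at (309,110). Next: measure, with close crops.

```bash
cat > h.py <<'E'
from cell import env, viewer, ticket, search_frame
import cv2, numpy as np
def px2w(n,u,v,z=None,d=None):
    c=viewer.get_calibration(n);T=c["T"]
    r=np.array([(u-c["cx"])/c["fx"],(v-c["cy"])/c["fy"],1.])
    r=T[:3,:3]@r;o=T[:3,3]
    if d is None: d=(z-o[2])/r[2]
    return o+r*d
def w2px(n,p):
    c=viewer.get_calibration(n);T=c["T"]
    q=T[:3,:3].T@(np.asarray(p,float)-T[:3,3])
    return np.array([c["fx"]*q[0]/q[2]+c["cx"],c["fy"]*q[1]/q[2]+c["cy"]])
def cloud(n,d):
    c=viewer.get_calibration(n);v,u=np.mgrid[:400,:640]
    r=np.stack([(u-c["cx"])/c["fx"]*d,(v-c["cy"])/c["fy"]*d,d],-1)
    return r@c["T"][:3,:3].T+c["T"][:3,3]
E
python3 - <<'E'
from h import *
t=cv2.imread("pics/top0.png");s=cv2.imread("pics/scene0.png")
a=cv2.resize(t[170:260,370:450],None,fx=5,fy=5,interpolation=2)
b=cv2.resize(t[70:160,280:340],None,fx=5,fy=5,interpolation=2)
cv2.imwrite("pics/crop_top.png",np.hstack([a,b]))
a=cv2.resize(s[155:225,200:280],None,fx=5,fy=5,interpolation=2)
b=cv2.resize(s[260:350,280:350],None,fx=5,fy=5,interpolation=2)
cv2.imwrite("pics/crop_sc.png",np.hstack([a[:350],b[:350]]))
for n in("top","scene"):
    im=cv2.imread(f"pics/{n}0.png");d=np.load(f"pics/{n}0d.npy");W=cloud(n,d)
    hsv=cv2.cvtColor(im,cv2.COLOR_BGR2HSV)
    red=((hsv[...,0]<8)|(hsv[...,0]>172))&(hsv[...,1]>150)&(hsv[...,2]>120)
    flat=red&(abs(W[...,2])<8)&(W[...,0]>300)
    k,lab,st,ce=cv2.connectedComponentsWithStats(flat.astype(np.uint8))
    i=1+np.argmax(st[1:,4]);P=W[lab==i]
    hull=cv2.convexHull(P[:,:2].astype(np.float32))
    print(n,"mat enclosing",cv2.minEnclosingCircle(hull), P[:,2].mean())
    # bail
    m=red&(W[...,2]>60)&(W[...,2]<100)&(abs(W[...,1]-P[:,1].mean())<120)
    Q=W[m];print("bail pts",len(Q),Q.mean(0),Q.min(0),Q.max(0))
    # tin region high pts
    m=(W[...,2]>45)&(W[...,2]<70)&(abs(W[...,1]-P[:,1].mean())<150)&(W[...,0]>560)&(W[...,0]<980)
    Q=W[m].astype(np.float32);print("tin",cv2.minAreaRect(Q[:,:2]),len(Q))
    m=(W[...,2]>88)&(W[...,2]<100)&(W[...,0]>450)&(W[...,0]<720)&(W[...,1]<-150)&(W[...,1]>-350)
    Q=W[m].astype(np.float32);print("hook",len(Q),Q.mean(0),cv2.minAreaRect(Q[:,:2]))
E
```

```text
top mat enclosing ((628.7492065429688, -40.582157135009766), 133.3318328857422) 1.0673246444149251
bail pts 38 [776.5472041  -30.77924564  82.07102976] [768.07131261 -68.14501079  71.70291898] [782.95422149   5.03040923  89.53255784]Traceback (most recent call last):
  File "<stdin>", line 23, in <module>
cv2.error: OpenCV(4.12.0) /io/opencv/modules/imgproc/src/convhull.cpp:143: error: (-215:Assertion failed) total >= 0 && (depth == CV_32F || depth == CV_32S) in function 'convexHull'
```

View pics/crop_top.png

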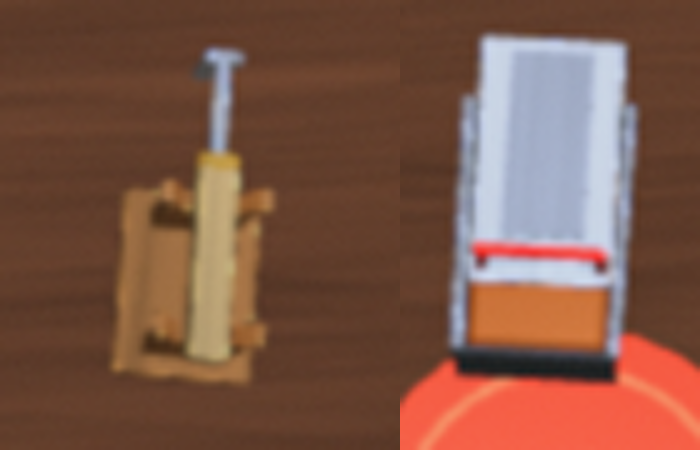

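View pics/crop_sc.png

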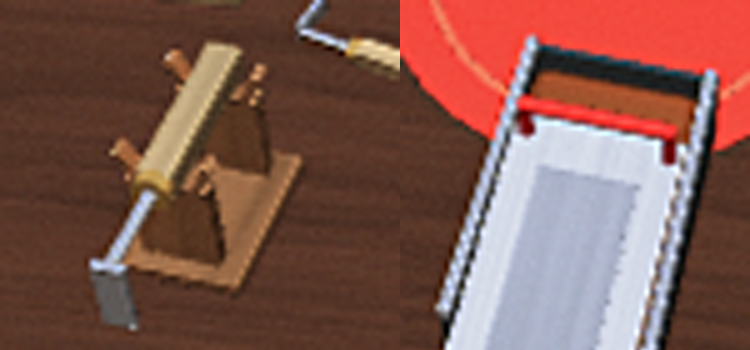

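The crops show the chosen hook in both forks, hooked end down and facing away from the robot. The tin's lid is open towards the far side, with the red bail at top (308,121).

Run:
```python
from h import *
np.set_printoptions(precision=1,suppress=True)
f=lambda Q:np.ascontiguousarray(Q[:,:2].astype(np.float32))
for n in("top","scene"):
    im=cv2.imread(f"pics/{n}0.png");d=np.load(f"pics/{n}0d.npy");W=cloud(n,d)
    hsv=cv2.cvtColor(im,cv2.COLOR_BGR2HSV)
    red=((hsv[...,0]<8)|(hsv[...,0]>172))&(hsv[...,1]>150)&(hsv[...,2]>120)
    flat=red&(abs(W[...,2])<12)&(W[...,0]>300)&(W[...,1]>-200)&(W[...,1]<120)
    P=W[flat];print(n,"mat",cv2.minEnclosingCircle(f(P)),P[:,2].mean())
    m=red&(W[...,2]>60)&(W[...,2]<100)&(W[...,0]>700)&(W[...,0]<900)&(W[...,1]>-120)&(W[...,1]<60)
    Q=W[m];print("bail",len(Q),Q.mean(0),Q.min(0),Q.max(0),np.polyfit(Q[:,1],Q[:,0],1))
    m=(W[...,2]>45)&(W[...,2]<70)&(W[...,0]>600)&(W[...,0]<980)&(W[...,1]>-150)&(W[...,1]<100)
    Q=W[m];print("tin",cv2.minAreaRect(f(Q)),len(Q),Q.min(0),Q.max(0))
    yel=(hsv[...,0]>10)&(hsv[...,0]<30)&(hsv[...,2]>120)
    m=yel&(W[...,2]>80)&(W[...,2]<110)&(W[...,0]>400)&(W[...,0]<720)&(W[...,1]<-150)&(W[...,1]>-400)
    Q=W[m];print("handle",len(Q),Q.mean(0),cv2.minAreaRect(f(Q)))
    w=np.linalg.svd(Q[:,:2]-Q[:,:2].mean(0))[2][0];print("yaw",np.arctan2(w[1]*np.sign(w[0]),abs(w[0])))
    m=(W[...,2]>25)&(W[...,2]<110)&(W[...,0]>400)&(W[...,0]<720)&(W[...,1]<-150)&(W[...,1]>-400)&(hsv[...,1]<90)
    Q=W[m];print("rod",len(Q),Q.mean(0),Q.min(0),Q.max(0))
for n,(u,v) in (("top",(195,232)),("top",(208,151)),("top",(395,136))): print(px2w(n,u,v,50))
# pixel features
print("mat top px", px2w("top",313.5,177,0))
print("hook back end / front end / hook", px2w("top",370+209/5,170+357/5,96),px2w("top",370+220/5,170+155/5,96),px2w("top",370+222/5,170+58/5,89))
print("bail L,R", px2w("top",280+75/5,70+249/5,84),px2w("top",280+205/5,70+255/5,84))
print("tin near end corners",px2w("top",280+(455-400)/5,70+352/5,52),px2w("top",280+(618-400)/5,70+352/5,52))
```

```text
top mat ((628.8834228515625, -40.10609436035156), 133.7135009765625) 1.2118122937368043
bail 38 [776.5 -30.8  82.1] [768.1 -68.1  71.7] [783.    5.   89.5] [  0.1 779.7]
tin ((823.4368286132812, -37.158851623535156), (102.00871276855469, 203.33116149902344), 84.75118255615234) 1702 [718.2 -91.3  45.1] [928.2  20.3  67.9]
handle 438 [ 461.1 -311.2   93.5] ((462.3218994140625, -311.9402770996094), (60.3284797668457, 117.86951446533203), 81.00750732421875)
yaw -0.1491861833801774
rod 100 [ 573.3 -323.8   80.5] [ 505.1 -337.9   30.4] [ 708.8 -305.    99.1]
scene mat ((627.0558471679688, -39.80680847167969), 133.28933715820312) 1.0182373687865387
bail 93 [779.7 -31.1  82.3] [772.  -68.3  63.5] [785.5   6.4  87.3] [  0.1 782.5]
tin ((823.846923828125, -36.29726028442383), (103.5158462524414, 203.2503662109375), 83.89949035644531) 2679 [720.1 -93.7  45. ] [928.7  23.4  68.9]
handle 282 [ 466.6 -312.4   94. ] ((467.5018310546875, -313.25), (60.7103157043457, 122.7858657836914), 82.59859466552734)
yaw -0.1312628360373341
rod 290 [ 520.  -317.2   85. ] [ 406.8 -338.6   40.7] [ 714.7 -247.3  100.1]
[465.1 305.5  50. ]
[705.9 267.5  50. ]
[ 726.4 -290.1   50. ]
mat top px [624.6 -41.9   0. ]
hook back end / front end / hook [ 404.1 -304.2   96. ] [ 517.5 -320.1   96. ] [ 575.  -327.5   89. ]
bail L,R [778.5   5.   84. ] [771.2 -71.   84. ]
tin near end corners [726.6  20.2  52. ] [722.  -76.6  52. ]
```

Mat centre is about (628,-40). The tin is at (802,-35) with yaw about -0.1 and the lid about 44 mm open. The hook handle is at (463,-312), yaw about -0.14. I'm moving to hover over it.

```bash
python3 -m inch '{"hand":[1,1,1,1,1,1,1,1,1,1,1],"delta_pos":[[0,0,0],[0,0,0],[-3.2,-2.8,0],[-3.2,-2.8,0],[-3.2,-2.8,0],[-3.2,-2.8,0],[-3.2,-2.8,0],[-3.2,-2.8,0],[-3.2,-2.8,0],[-3.2,-2.8,0],[-3.2,-2.8,0]],"turn":[-0.1,-0.09,0,0,0,0,0,0,0,0,0]}'
python3 -m inch '{"hand":[1,1,1,1,1,1,1,1,1,1,1,1,1],"delta_pos":[[-0.8,-4.6,0],[-0.8,-4.6,0],[-0.8,-4.6,0],[-0.8,-4.6,0],[-0.8,-4.6,0],[-0.8,-4.6,0],[-0.8,-4.6,0],[-0.8,-4.6,0],[-0.8,-4.6,0],[-0.8,-4.6,0],[-0.8,-4.6,0],[-0.8,-4.6,0],[0,0,0]],"turn":[0,0,0,0,0,0,0,0,0,0,0,0,0]}'
python3 - <<'E'
from h import *
p,d=viewer.read_camera("wrist");cv2.imwrite("pics/w1.png",p);np.save("pics/w1.npy",d);print(env.state()["eef_pos"],env.state()["tcp_rot"],env.state()["joints"])
print(viewer.get_calibration("wrist"))
E
```

```text
t: 1.9
eef_pos: [453.7, 299.8, 292.4]
tcp_rot: [3.141, 0.0, 3.001]
ft_force: [-0.1, 1.8, -0.6]
opening: 0.998
t: 3.2
eef_pos: [470.3, -263.4, 291.9]
tcp_rot: [-3.141, 0.001, 2.997]
ft_force: [-0.1, 0.9, -0.2]
opening: 1.003
[ 470.05302373 -261.0233475   291.82706187] [ 3.14149846e+00 -1.05369145e-04  2.99735032e+00] [-6.29796480e-01  3.67732044e-01  1.77337962e+00  4.05468286e-05
  1.00061814e+00 -2.05637236e+00]
{'fx': 312.90870895182024, 'fy': 312.90870895182024, 'cx': 322.181510044683, 'cy': 200.6261270867021, 'T': array([[ 1.44107920e-01,  9.44978449e-01,  2.93681183e-01,
         3.84747432e+02],
       [ 9.89561733e-01, -1.37406804e-01, -4.34389915e-02,
        -2.48713972e+02],
       [-6.95117886e-04,  2.96875564e-01, -9.54915921e-01,
         3.83961213e+02],
       [ 0.00000000e+00,  0.00000000e+00,  0.00000000e+00,
         1.00000000e+00]])}
```

View pics/w1.png

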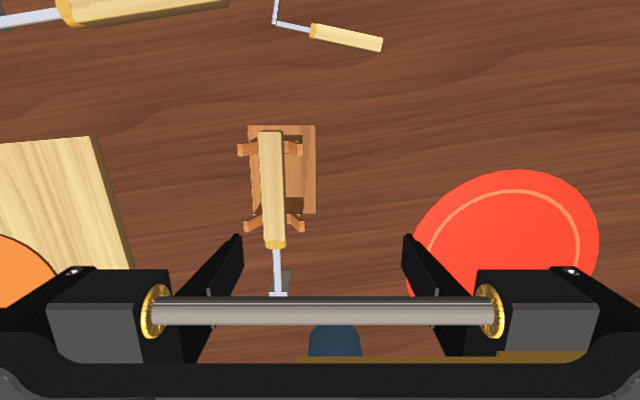

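The wrist picture shows the handle from (271,131) to (276,245), in the stand's two forks, with the fingers straddling towards its right. I'm measuring the handle axis from this.

Run:
```python
from h import *
np.set_printoptions(precision=2,suppress=True)
im=cv2.imread("pics/w1.png");d=np.load("pics/w1.npy");W=cloud("wrist",d)
hsv=cv2.cvtColor(im,cv2.COLOR_BGR2HSV)
m=np.zeros((400,640),bool);m[120:255,245:300]=1
m&=(W[...,2]>91)&(W[...,2]<101)&(hsv[...,2]>150)
Q=W[m];print(len(Q),Q.mean(0));r=cv2.minAreaRect(np.ascontiguousarray(Q[:,:2].astype(np.float32)));print(r)
w=np.linalg.svd(Q[:,:2]-Q[:,:2].mean(0),full_matrices=False)[2][0];print("yaw",np.arctan(w[1]/w[0]))
print(px2w("wrist",271.5,131,96),px2w("wrist",276,247,96))
m=np.zeros((400,640),bool);m[120:255,245:300]=1
m&=(W[...,2]>91)&(W[...,2]<101)
cv2.imwrite("pics/w1c.png",cv2.resize(im[115:300,220:340],None,fx=3,fy=3))
s=env.state();print(s["eef_pos"],s["tcp_rot"])
```

```text
2710 [ 456.03 -307.97   95.14]
((459.4988098144531, -308.85675048828125), (54.258705139160156, 116.34156036376953), 79.18802642822266)
yaw -0.1726336241829129
[ 401.69 -297.55   96.  ] [ 515.15 -315.06   96.  ]
[ 470.05 -261.02  291.83] [ 3.14 -0.    3.  ]
```

View pics/w1c.png

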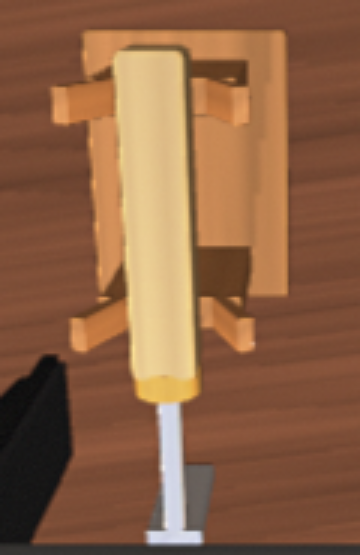

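```bash
python3 -m inch '{"hand":[1,1,1,1,1,1],"delta_pos":[[0.1,-2.5,0],[0.2,-2.5,0],[0,0,2.5],[0,0,2.5],[0,0,0],[0,0,0]],"turn":[0,0,0,0,0,0]}'
python3 - <<'E'
from h import *
np.set_printoptions(precision=2,suppress=True)
s=env.state();print(s["eef_pos"],s["tcp_rot"])
p,d=viewer.read_camera("wrist");cv2.imwrite("pics/w2.png",p);np.save("pics/w2.npy",d)
E
```

```text
t: 3.85
eef_pos: [460.7, -307.1, 242.7]
tcp_rot: [3.141, -0.0, 3.002]
ft_force: [-0.2, -0.0, 0.1]
opening: 0.998
[ 460.65 -307.14  242.71] [ 3.14 -0.    3.  ]
```

View pics/w2.png

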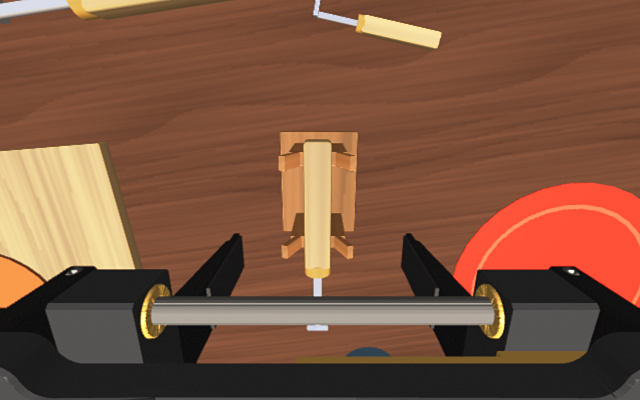

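Run:
```python
from h import *
a=px2w("wrist",317.5,140.5,96);b=px2w("wrist",317.5,269,96);c=px2w("wrist",317.5,276,96);print(a,b,c,(a+b)/2,(a+c)/2, np.linalg.norm(b-a),np.linalg.norm(c-a))
```

```text
[ 401.67205307 -302.97019      96.        ] [ 509.73703121 -318.71757789   96.        ] [ 516.48379213 -319.70072583   96.        ] [ 455.70454214 -310.84388394   96.        ] [ 459.0779226  -311.33545792   96.        ] 109.20631723894832 116.02433475225159
```

```bash
python3 -m inch '{"hand":[1,1,1,1,1,1,0,0,0,0,0,0],"delta_pos":[[0.1,-0.35,2.5],[0,0,2.5],[0,0,2.0],[0,0,1.5],[0,0,1.4],[0,0,0],[0,0,0],[0,0,0],[0,0,0],[0,0,0],[0,0,0],[0,0,0]],"turn":[0,0,0,0,0,0,0,0,0,0,0,0]}'
python3 - <<'E'
from h import *
np.set_printoptions(precision=2,suppress=True)
s=env.state();print(s["eef_pos"],s["tcp_rot"])
p,d=viewer.read_camera("wrist");cv2.imwrite("pics/w3.png",p);np.save("pics/w3.npy",d)
E
```

```text
t: 5.1
eef_pos: [458.9, -311.2, 143.3]
tcp_rot: [3.142, 0.0, 3.001]
ft_force: [0.2, 0.1, -0.8]
opening: 0.554
[ 458.91 -311.21  143.33] [3.14 0.   3.  ]
```

View pics/w3.png

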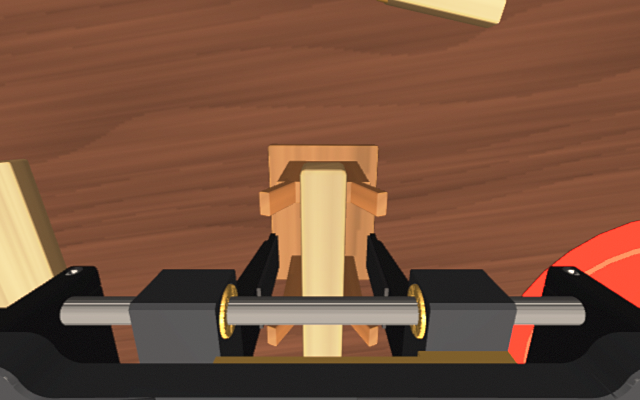

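The fingers are closing and still open at 0.55, centred on the handle at column 323. I'll keep closing.

```bash
python3 -m inch '{"hand":[0,0,0,0,0,0,0,0],"delta_pos":[[0,0,0],[0,0,0],[0,0,0],[0,0,0],[0,0,0],[0,0,0],[0,0,0],[0,0,0]],"turn":[0,0,0,0,0,0,0,0]}'
python3 -m inch '{"hand":[0,0,0,0],"delta_pos":[[0,0,0],[0,0,0],[0,0,0],[0,0,0]],"turn":[0,0,0,0]}'
```

```text
t: 5.95
eef_pos: [458.9, -311.2, 143.2]
tcp_rot: [3.141, -0.0, 3.001]
ft_force: [-0.3, -0.5, -1.3]
opening: 0.23
t: 6.35
eef_pos: [458.9, -311.2, 143.2]
tcp_rot: [3.141, -0.0, 3.001]
ft_force: [-0.6, 0.2, -0.4]
opening: 0.23
```

The hook is gripped with the opening at 22 mm. I'm lifting it, then carrying it above and behind the bail.

```bash
python3 -m inch '{"hand":[0,0,0,0,0],"delta_pos":[[0,0,-1],[0,0,-1.5],[0,0,-2],[0,0,-2.2],[0,0,0]],"turn":[0,0,0,0,0]}'
python3 -m inch '{"hand":[0,0,0,0,0,0,0,0,0,0,0,0,0],"delta_pos":[[-1,1.7,0],[-1.7,3,0],[-1.8,3.2,0],[-1.8,3.2,0],[-1.8,3.2,0],[-1.8,3.2,0],[-1.8,3.2,0],[-1.8,3.2,0],[-1.8,3.2,0],[-1.7,3,0],[-1,1.7,0],[-0.6,0.5,0],[0,0,0]],"turn":[0,0,0,0,0,0,0,0,0,0,-0.02,-0.02,0]}'
python3 - <<'E'
from h import *
np.set_printoptions(precision=2,suppress=True)
for n in("top","scene","wrist"):
    p,d=viewer.read_camera(n);cv2.imwrite(f"pics/{n}4.png",p);np.save(f"pics/{n}4.npy",d)
s=env.state();print(s["t"],s["eef_pos"],s["tcp_rot"],s["ft_force"])
a=cv2.resize(cv2.imread("pics/top4.png")[60:220,260:370],None,fx=3.5,fy=3.5);b=cv2.resize(cv2.imread("pics/scene4.png")[200:360,260:370],None,fx=3.5,fy=3.5)
cv2.imwrite("pics/c4.png",np.hstack([a,b]))
E
```

```text
t: 6.85
eef_pos: [459.5, -311.7, 213.1]
tcp_rot: [-3.139, 0.004, 3.001]
ft_force: [-0.4, -0.1, -0.9]
opening: 0.232
t: 8.15
eef_pos: [688.4, -17.1, 209.4]
tcp_rot: [-3.142, -0.001, 3.042]
ft_force: [-0.1, 0.1, -2.3]
opening: 0.231
8.3 [687.7  -18.4  209.97] [-3.14 -0.    3.04] [-0.56  0.27 -0.71]
```

View pics/c4.png

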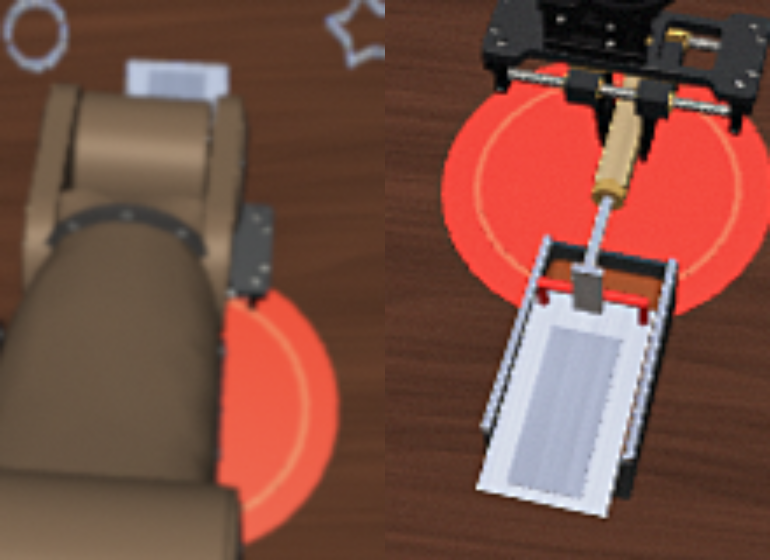

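View pics/wrist4.png

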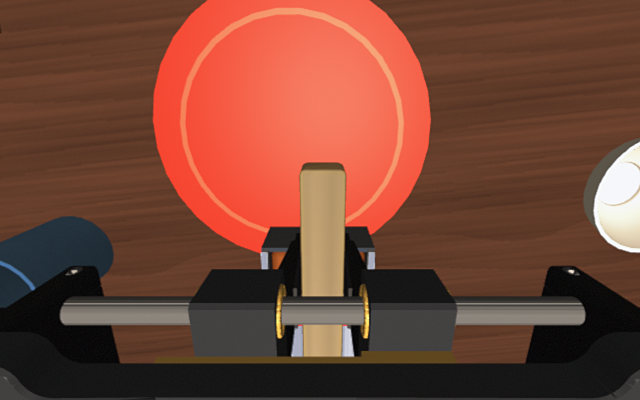

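Run:
```python
from h import *
np.set_printoptions(precision=1,suppress=True)
print("tip",px2w("scene",318.6,289,107),"bailmid?")
d=np.load("pics/scene4.npy");im=cv2.imread("pics/scene4.png");W=cloud("scene",d);hsv=cv2.cvtColor(im,cv2.COLOR_BGR2HSV)
red=((hsv[...,0]<8)|(hsv[...,0]>172))&(hsv[...,1]>150)&(hsv[...,2]>100)
m=red&(W[...,2]>72)&(W[...,2]<100)&(W[...,0]>700)&(W[...,0]<900)&(W[...,1]>-120)&(W[...,1]<60)
Q=W[m];print("bail",len(Q),Q.mean(0),Q.min(0),Q.max(0))
m=(W[...,2]>100)&(W[...,2]<175)&(W[...,0]>790)&(W[...,0]<840)&(abs(W[...,1]+30)<30)
Q=W[m];print("hook plate",len(Q),Q.mean(0),Q.min(0),Q.max(0))
```

```text
tip [810.9 -26.8 107. ] bailmid?
bail 67 [779.9 -28.3  82.2] [771.9 -68.1  72.5] [787.2   6.6  87. ]
hook plate 139 [808.2 -29.9 137.5] [790.9 -40.5 106.8] [813.4 -20.3 157.8]
```

The scene picture puts the hook plate at x≈808, y≈-30, about 22 mm behind the bail bar (778,-31) and above it. I'm descending and starting the pull along the tin's axis.

```bash
python3 -m inch '{"hand":[0,0,0,0,0,0],"delta_pos":[[0,0,1],[0,0,1],[0,0,1],[0,0,0.9],[0,0,0.5],[0,0,0]],"turn":[0,0,0,0,0,0]}'
python3 -m inch '{"hand":[0,0,0,0,0,0,0,0],"delta_pos":[[0.4,0,0],[0.4,0,0],[0.4,0,0],[0.4,0,0],[0.4,0,0],[0.4,0,0],[0.4,0,0],[0,0,0]],"turn":[0,0,0,0,0,0,0,0]}'
python3 - <<'E'
from h import *
np.set_printoptions(precision=2,suppress=True)
for n in("scene",):
    p,d=viewer.read_camera(n);cv2.imwrite(f"pics/{n}5.png",p);np.save(f"pics/{n}5.npy",d)
s=env.state();print(s["t"],s["eef_pos"],s["tcp_rot"],s["ft_force"])
b=cv2.resize(cv2.imread("pics/scene5.png")[200:360,260:370],None,fx=3.5,fy=3.5)
cv2.imwrite("pics/c5.png",b)
E
```

```text
t: 8.9
eef_pos: [688.0, -17.3, 165.1]
tcp_rot: [3.141, -0.002, 3.041]
ft_force: [0.6, -0.5, -0.8]
opening: 0.231
t: 9.7
eef_pos: [660.0, -14.5, 166.3]
tcp_rot: [3.141, -0.0, 3.041]
ft_force: [-0.6, 0.0, -2.1]
opening: 0.229
9.75 [660.19 -14.5  166.3 ] [ 3.14 -0.    3.04] [-0.78  1.52 -1.93]
```

View pics/c5.png

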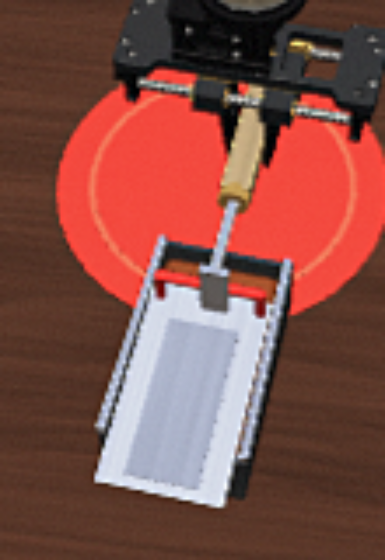

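The hook has caught the middle of the bail at crop (213,290), and the lid is starting to move. I keep pulling.

```bash
python3 -m inch '{"hand":[0,0,0,0,0,0,0,0,0,0,0,0],"delta_pos":[[0.3,0,0],[0.3,0,0],[0.3,0,0],[0.3,0,0],[0.3,0,0],[0.3,0,0],[0.3,0,0],[0.3,0,0],[0.3,0,0],[0.3,0,0],[0.3,0,0],[0,0,0]],"turn":[0,0,0,0,0,0,0,0,0,0,0,0]}'
python3 -m inch '{"hand":[0,0,0,0,0,0,0,0],"delta_pos":[[0.2,0,0],[0.2,0,0],[0.2,0,0],[0.2,0,0],[0.2,0,0],[0.2,0,0],[0.2,0,0],[0,0,0]],"turn":[0,0,0,0,0,0,0,0]}'
python3 - <<'E'
from h import *
np.set_printoptions(precision=2,suppress=True)
for n in("scene",):
    p,d=viewer.read_camera(n);cv2.imwrite(f"pics/{n}6.png",p);np.save(f"pics/{n}6.npy",d)
s=env.state();print(s["t"],s["eef_pos"],s["tcp_rot"],s["ft_force"])
b=cv2.resize(cv2.imread("pics/scene6.png")[200:360,260:370],None,fx=3.5,fy=3.5)
cv2.imwrite("pics/c6.png",b)
E
```

```text
t: 10.95
eef_pos: [627.1, -11.2, 166.2]
tcp_rot: [3.142, -0.001, 3.041]
ft_force: [-0.1, 0.4, -1.2]
opening: 0.231
t: 11.75
eef_pos: [613.3, -9.8, 166.2]
tcp_rot: [3.141, -0.001, 3.041]
ft_force: [2.2, -0.3, -3.1]
opening: 0.232
11.8 [613.36  -9.76 166.23] [ 3.14 -0.    3.04] [ 1.72 -0.33 -2.14]
```

View pics/c6.png

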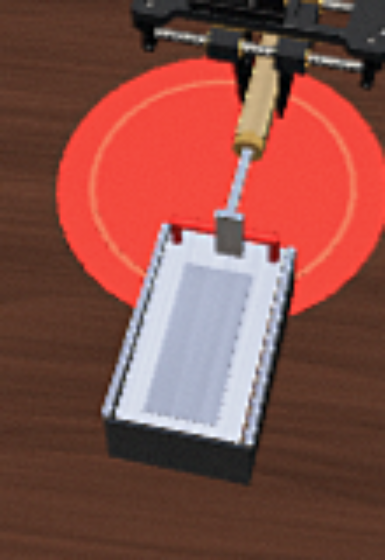

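The lid is now fully shut, flush with the tin's far end at crop (180,430). I'm measuring the tin pose before the drag.

```bash
cat >> h.py <<'E'
def tin(n,f):
    d=np.load(f"pics/{f}.npy");W=cloud(n,d);im=cv2.imread(f"pics/{f}.png");hsv=cv2.cvtColor(im,cv2.COLOR_BGR2HSV)
    m=(W[...,2]>48)&(W[...,2]<66)&(W[...,0]>500)&(W[...,0]<980)&(abs(W[...,1]+35)<110)
    k,lab,st,ce=cv2.connectedComponentsWithStats(m.astype(np.uint8));i=1+np.argmax(st[1:,4])
    Q=W[lab==i];print("tin",cv2.minAreaRect(np.ascontiguousarray(Q[:,:2].astype(np.float32))),len(Q))
    red=((hsv[...,0]<8)|(hsv[...,0]>172))&(hsv[...,1]>150)&(hsv[...,2]>90)
    m=red&(W[...,2]>72)&(W[...,2]<92)&(W[...,0]>500)&(W[...,0]<900)&(abs(W[...,1]+35)<90)
    Q=W[m];print("bail",len(Q),Q.mean(0),Q.min(0),Q.max(0),np.polyfit(Q[:,1],Q[:,0],1))
E
python3 - <<'E'
from h import *
np.set_printoptions(precision=2,suppress=True)
tin("scene","scene0");tin("scene","scene6")
E
```

```text
Traceback (most recent call last):
  File "h.py", line 18, in tin
    d=np.load(f"pics/{f}.npy");W=cloud(n,d);im=cv2.imread(f"pics/{f}.png");hsv=cv2.cvtColor(im,cv2.COLOR_BGR2HSV)
FileNotFoundError: [Errno 2] No such file or directory: 'pics/scene0.npy'
```

```bash
cp pics/scene0d.npy pics/scene0.npy
python3 - <<'E'
from h import *
np.set_printoptions(precision=2,suppress=True)
tin("scene","scene0");tin("scene","scene6")
E
```

```text
tin ((823.846923828125, -36.29726028442383), (103.5158462524414, 203.2503662109375), 83.89949035644531) 2586
bail 98 [779.95 -29.87  82.16] [771.99 -68.29  73.6 ] [787.87   6.71  87.33] [  0.1  782.92]
tin ((794.295654296875, -33.51162338256836), (102.99513244628906, 161.55145263671875), 85.03424072265625) 2355
bail 81 [725.06 -25.79  81.82] [625.94 -65.59  73.41] [734.52  13.13  91.89] [  0.   725.06]
```

```bash
python3 -m inch '{"hand":[0,0,0,0,0,0,0,0,0,0,0,0,0,0,0,0,0,0,0,0],"delta_pos":[[0.2,-0.03,0],[0.3,-0.08,0],[0.4,-0.1,0],[0.4,-0.1,0],[0.4,-0.1,0],[0.4,-0.1,0],[0.4,-0.1,0],[0.4,-0.1,0],[0.4,-0.1,0],[0.4,-0.1,0],[0.4,-0.1,0],[0.4,-0.1,0],[0.4,-0.1,0],[0.4,-0.1,0],[0.4,-0.1,0],[0.4,-0.1,0],[0.4,-0.1,0],[0.4,-0.1,0],[0.3,-0.05,0],[0,0,0]],"turn":[0,0,0,0,0,0,0,0,0,0,0,0,0,0,0,0,0,0,0,0]}'
python3 - <<'E'
from h import *
np.set_printoptions(precision=2,suppress=True)
for n in("scene",):
    p,d=viewer.read_camera(n);cv2.imwrite(f"pics/{n}7.png",p);np.save(f"pics/{n}7.npy",d)
s=env.state();print(s["t"],s["eef_pos"],s["tcp_rot"],s["ft_force"])
b=cv2.resize(cv2.imread("pics/scene7.png")[180:340,260:370],None,fx=3.5,fy=3.5)
cv2.imwrite("pics/c7.png",b);tin("scene","scene7")
E
```

```text
t: 13.8
eef_pos: [539.7, -20.1, 166.2]
tcp_rot: [3.142, -0.001, 3.041]
ft_force: [1.3, -0.1, -1.1]
opening: 0.233
13.85 [539.83 -20.08 166.21] [ 3.14 -0.    3.04] [ 0.8   0.83 -1.78]
tin ((721.708251953125, -36.91736602783203), (164.19012451171875, 102.4655990600586), 1.1568386554718018) 2074
bail 70 [653.34 -39.47  81.44] [648.05 -76.25  72.71] [658.02   2.21  87.46] [ -0.01 652.95]
```

View pics/c7.png

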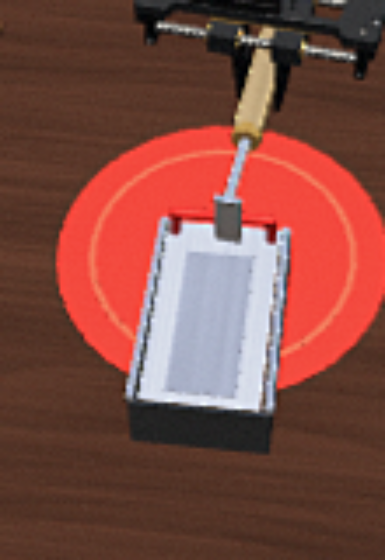

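Tin now at (722,-37), nearly square, still hooked. The remaining drag is about 94 mm in -x.

```bash
python3 -m inch '{"hand":[0,0,0,0,0,0,0,0,0,0,0,0,0,0,0,0,0,0,0,0],"delta_pos":[[0.2,-0.03,0],[0.4,-0.06,0],[0.5,-0.06,0],[0.5,-0.06,0],[0.5,-0.06,0],[0.5,-0.06,0],[0.5,-0.06,0],[0.5,-0.06,0],[0.5,-0.06,0],[0.5,-0.06,0],[0.5,-0.06,0],[0.5,-0.06,0],[0.5,-0.06,0],[0.5,-0.06,0],[0.5,-0.06,0],[0.5,-0.06,0],[0.4,-0.06,0],[0.3,-0.06,0],[0.2,-0.03,0],[0,0,0]],"turn":[0,0,0,0,0,0,0,0,0,0,0,0,0,0,0,0,0,0,0,0]}'
python3 - <<'E'
from h import *
np.set_printoptions(precision=2,suppress=True)
for n in("scene",):
    p,d=viewer.read_camera(n);cv2.imwrite(f"pics/{n}8.png",p);np.save(f"pics/{n}8.npy",d)
s=env.state();print(s["t"],s["eef_pos"],s["tcp_rot"],s["ft_force"])
b=cv2.resize(cv2.imread("pics/scene8.png")[160:320,260:370],None,fx=3.5,fy=3.5)
cv2.imwrite("pics/c8.png",b);tin("scene","scene8")
E
```

```text
t: 15.85
eef_pos: [454.3, -22.3, 166.2]
tcp_rot: [3.141, -0.0, 3.041]
ft_force: [1.5, -0.3, -3.0]
opening: 0.229
15.9 [454.33 -22.24 166.19] [ 3.14 -0.    3.04] [ 1.93  0.48 -1.55]
tin ((635.684326171875, -40.48691177368164), (102.83023071289062, 162.88853454589844), 89.5767822265625) 1827
bail 64 [568.31 -39.79  81.26] [562.27 -77.94  72.73] [575.57   0.88  86.88] [  0.   568.41]
```

View pics/c8.png

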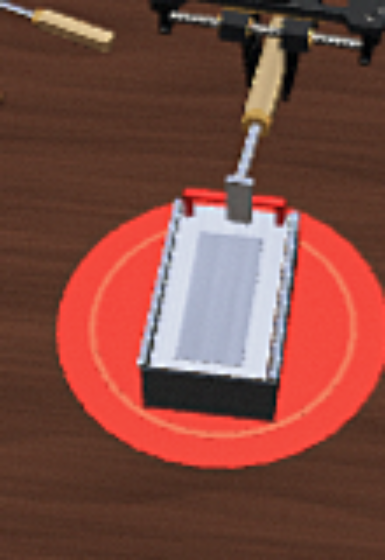

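The tin is at (635.7,-40.5) and needs about 7.5 mm more. After that I back the hook off the bail and lift.

```bash
python3 -m inch '{"hand":[0,0,0,0,0,0,0,0,0,0,0,0,0,0,0],"delta_pos":[[0.2,-0.02,0],[0.3,-0.03,0],[0.25,-0.02,0],[0,0,0],[-0.4,0.04,0],[-0.4,0.04,0],[-0.4,0.04,0],[0,0,0],[0,0,-1],[0,0,-1],[0,0,-1],[0,0,-1],[0,0,-1],[0,0,-0.5],[0,0,0]],"turn":[0,0,0,0,0,0,0,0,0,0,0,0,0,0,0]}'
python3 - <<'E'
from h import *
np.set_printoptions(precision=2,suppress=True)
for n in("scene",):
    p,d=viewer.read_camera(n);cv2.imwrite(f"pics/{n}9.png",p);np.save(f"pics/{n}9.npy",d)
s=env.state();print(s["t"],s["eef_pos"],s["tcp_rot"],s["ft_force"])
b=cv2.resize(cv2.imread("pics/scene9.png")[160:320,260:370],None,fx=3.5,fy=3.5)
cv2.imwrite("pics/c9.png",b);tin("scene","scene9")
E
```

```text
t: 17.4
eef_pos: [459.3, -22.3, 222.0]
tcp_rot: [-3.142, 0.001, 3.041]
ft_force: [0.5, -0.2, -1.2]
opening: 0.231
17.45 [459.14 -22.24 221.5 ] [3.14 0.   3.04] [ 0.72 -0.29 -2.04]
tin ((629.0493774414062, -40.928955078125), (103.25794219970703, 160.6988067626953), 89.45741271972656) 1824
bail 83 [560.84 -36.7   81.6 ] [554.56 -76.41  72.86] [566.73   0.52  87.5 ] [  0.02 561.72]
```

View pics/c9.png

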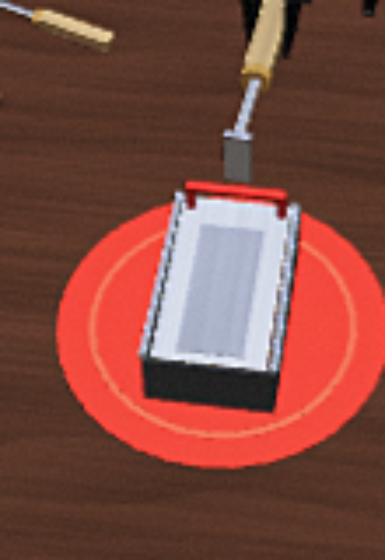

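The tin stands at (629,-41), square and with the lid shut, and the hook is clear above it. I'm carrying the hook back over the stand.

```bash
python3 -m inch '{"hand":[0,0,0,0,0,0,0,0,0,0,0,0,0,0],"delta_pos":[[-0.14,-1.4,0],[-0.24,-2.4,0],[-0.3,-3,0],[-0.3,-3,0],[-0.3,-3,0],[-0.3,-3,0],[-0.3,-3,0],[-0.3,-3,0],[-0.3,-3,0],[-0.24,-2.4,0],[-0.14,-1.4,0],[0,0,0],[0,0,0],[0,0,0]],"turn":[0,0,0,0,0,0,0,0,0,0.02,0.02,0,0,0]}'
python3 - <<'E'
from h import *
np.set_printoptions(precision=2,suppress=True)
for n in("scene","wrist"):
    p,d=viewer.read_camera(n);cv2.imwrite(f"pics/{n}10.png",p);np.save(f"pics/{n}10.npy",d)
s=env.state();print(s["t"],s["eef_pos"],s["tcp_rot"],s["ft_force"])
cv2.imwrite("pics/c10.png",cv2.resize(cv2.imread("pics/scene10.png")[100:260,170:330],None,fx=3.5,fy=3.5))
E
```

```text
t: 18.85
eef_pos: [458.5, -308.5, 221.1]
tcp_rot: [3.141, -0.0, 3.002]
ft_force: [-0.1, 1.4, -1.8]
opening: 0.23
18.95 [ 458.67 -308.69  221.28] [ 3.14 -0.    3.  ] [-0.57  0.28 -1.51]
```

View pics/c10.png

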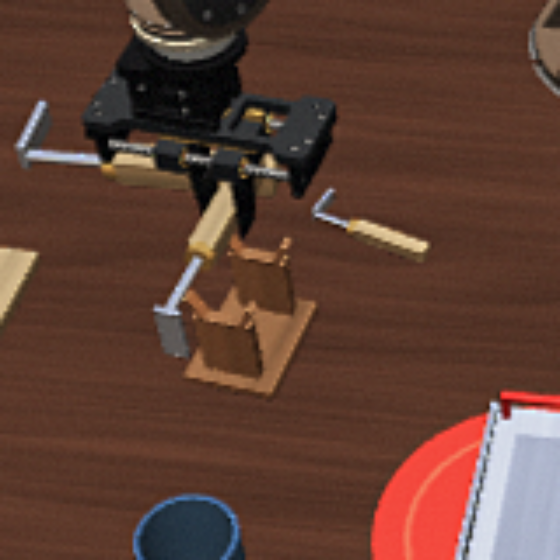

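View pics/wrist10.png

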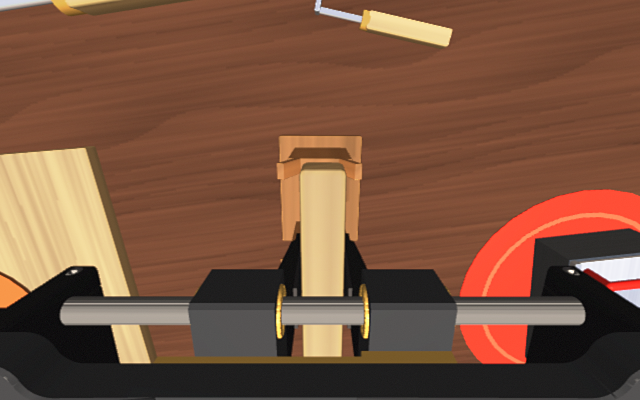

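No slip shows: the handle's back end is at row 164, as it was when gripped. I shift 2.5 mm and lower.

```bash
python3 -m inch '{"hand":[0,0,0,0,0,0,0],"delta_pos":[[0,-0.25,0],[0,0,1.5],[0,0,2],[0,0,1.5],[0,0,0.5],[0,0,0],[0,0,0]],"turn":[0,0,0,0,0,0,0]}'
python3 -m inch '{"hand":[0,0,0,0,0,0,0],"delta_pos":[[0,0,0.5],[0,0,0.5],[0,0,0.4],[0,0,0.4],[0,0,0.4],[0,0,0],[0,0,0]],"turn":[0,0,0,0,0,0,0]}'
python3 - <<'E'
from h import *
np.set_printoptions(precision=2,suppress=True)
for n in("scene","wrist"):
    p,d=viewer.read_camera(n);cv2.imwrite(f"pics/{n}11.png",p);np.save(f"pics/{n}11.npy",d)
s=env.state();print(s["t"],s["eef_pos"],s["tcp_rot"],s["ft_force"])
cv2.imwrite("pics/c11.png",cv2.resize(np.hstack([cv2.imread("pics/scene11.png")[150:250,200:280],cv2.imread("pics/scene0.png")[150:250,200:280]]),None,fx=4.5,fy=4.5))
E
```

```text
t: 19.65
eef_pos: [458.4, -312.2, 166.8]
tcp_rot: [-3.141, 0.001, 3.001]
ft_force: [-0.1, 0.4, -1.2]
opening: 0.23
t: 20.35
eef_pos: [458.2, -312.1, 144.1]
tcp_rot: [3.141, -0.0, 3.001]
ft_force: [-0.7, 0.2, -1.5]
opening: 0.228
20.45 [ 458.25 -312.16  144.31] [-3.14  0.    3.  ] [-0.48  0.71 -0.86]
```

View pics/c11.png

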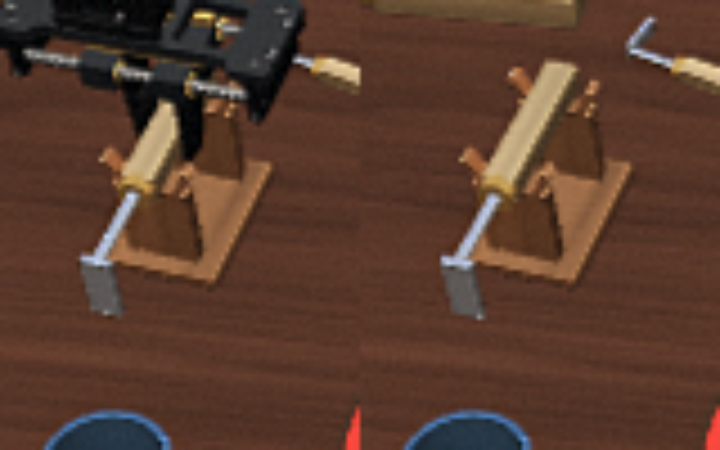

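The crop matches the start picture: hook tip at (104,315) against (464,317) minus the 360 offset. The hook sits about 1 mm above its seat, so I lower 0.8 mm and open.

```bash
python3 -m inch '{"hand":[0,0,0.3,0.4,0.5,0.6,0.7,0.8,0.8,0.8,0.8,0.8,0.8,0.8],"delta_pos":[[0,0,0.08],[0,0,0],[0,0,0],[0,0,0],[0,0,0],[0,0,0],[0,0,0],[0,0,0],[0,0,0],[0,0,0],[0,0,0],[0,0,0],[0,0,0],[0,0,0]],"turn":[0,0,0,0,0,0,0,0,0,0,0,0,0,0]}'
python3 - <<'E'
from h import *
p,d=viewer.read_camera("wrist");cv2.imwrite("pics/w12.png",p)
E
```

```text
t: 21.85
eef_pos: [458.2, -312.1, 143.4]
tcp_rot: [3.141, -0.0, 3.001]
ft_force: [-0.5, -0.1, -0.7]
opening: 0.802
```

View pics/w12.png

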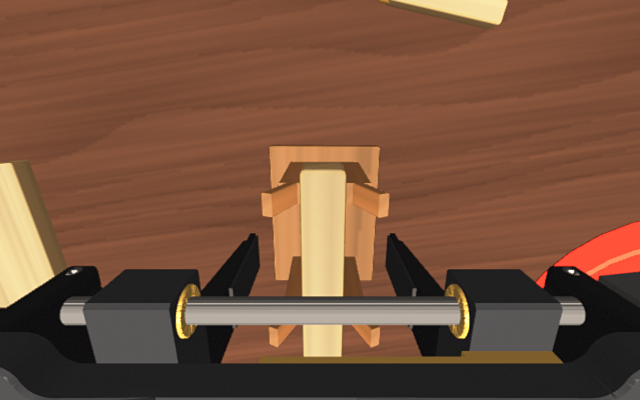

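The handle lies in both forks at column 323 and the fingers are well clear. I'm rising straight up, then moving off the tin for a final look.

```bash
python3 -m inch '{"hand":[0.8,0.8,0.8,0.8,0.8,0.8,0.8,0.8],"delta_pos":[[0,0,-1],[0,0,-2],[0,0,-3],[0,0,-3],[0,0,-3],[0,0,-3],[0,0,0],[0,0,0]],"turn":[0,0,0,0,0,0,0,0]}'
python3 - <<'E'
from h import *
np.set_printoptions(precision=2,suppress=True)
for n in("scene","top","wrist"):
    p,d=viewer.read_camera(n);cv2.imwrite(f"pics/{n}13.png",p);np.save(f"pics/{n}13.npy",d)
    for l in ("jar","bowl","mug"): print(n,l,[(r["centre"],round(r["p"],2)) for r in search_frame(n,l)]) if n!="wrist" else 0
tin("scene","scene13")
s=env.state();print(s["t"],s["eef_pos"],s["ft_force"])
cv2.imwrite("pics/c13.png",cv2.resize(np.hstack([cv2.imread("pics/scene13.png")[140:320,190:390],cv2.imread("pics/top13.png")[100:280,230:430]]),None,fx=2,fy=2))
E
```

```text
t: 22.7
eef_pos: [458.0, -312.0, 294.2]
tcp_rot: [-3.141, 0.001, 3.001]
ft_force: [0.5, -0.1, -1.0]
opening: 0.8
scene jar [([323.3, 274.6], 0.67), ([449.0, 207.0], 0.61)]
scene bowl [([444.6, 279.5], 0.94), ([231.2, 189.3], 0.32)]
scene mug [([224.2, 266.7], 0.91)]
top jar [([196.7, 233.9], 0.78)]
top bowl [([205.6, 149.3], 0.64)]
top mug [([397.0, 134.9], 0.76)]
tin ((628.3817138671875, -39.51848220825195), (103.1297378540039, 162.78424072265625), 88.50614929199219) 1830
bail 82 [560.33 -36.05  81.34] [554.14 -76.9   72.95] [565.4    0.63  86.32] [  0.03 561.33]
23.15 [ 458.18 -312.14  292.99] [-0.29  0.28  0.71]
```

View pics/c13.png

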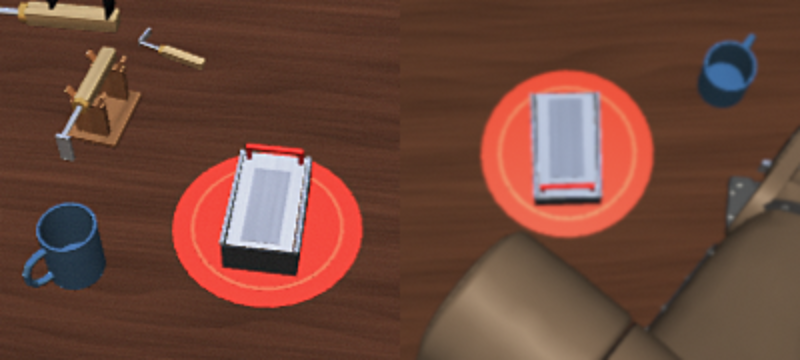

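View pics/scene13.png

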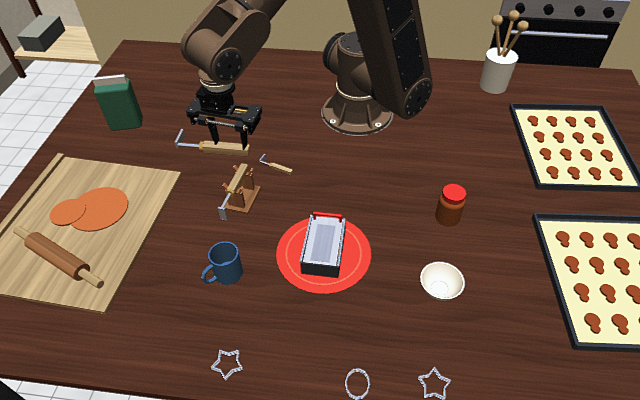

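The tin stands centred on the mat with its lid shut (scene (323,247)), and the hook is back in both forks at (237,190). The jar, bowl and mug are where they were. Handing in.

```bash
python3 -c "
from cell import ticket
print(ticket.job_done())"
```

```text
the job is handed in; nothing more can be done
None
```

The job is done and was handed in at about 23 s. I took the middle-sized hook from its stand, caught the lid handle, pulled the lid shut and dragged the tin onto the mat. I then laid the hook back in both forks, hook hanging down, let go and rose clear.

My last checks:
- **Tin:** its centre measured at (628, -40) mm, the same as the mat centre within about 1 mm, nearly square and upright.
- **Lid:** the handle bar sits 68 mm from the tin's centre, which is the fully shut position.
- **Hook:** it looks the same in its stand as in the first picture.
- **Jar, bowl and mug:** all are unmoved within about 3 pixels.
- **Forces:** the wrist readings I saw stayed at a few newtons.

The cameras disagreed by up to about 5 mm on the hook's position before the grasp, and a closer wrist picture settled it. The jar detector also reported the tin as a jar with p 0.67; the picture shows the jar itself at its old place.

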